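# Charge the casting crucible and hang up the cup

### The job

The weighed alloy is ready in the steel cup on the balance: lift the cup by its handle, carry it over and pour all seven ingots into the brown ceramic crucible without knocking the brittle crucible, then hang the empty cup by the middle of its handle bar on the red hook, hanging freely and upright. No ingot may be left elsewhere, and leave the other things on the bench where they are.

Things in the scene. Friction and masses are not known exactly. Their poses are not given: they have to be found in the camera images.
- cup: Steel charging cup, 160 g empty, standing on the balance pan with the ingots in it. Round, flared 22 degrees: outside diameter 50 mm at the foot, 92 mm at the rim, 52 mm tall, wall 3 mm, floor 4 mm. A rigid square handle arches over the mouth in the cup's y-z plane: two uprights (8 x 4 mm) at y = +-48 mm and a straight top bar along y. Origin: centre of the underside; z up through the mouth.
- cup_bar (a point): Centre of the handle's top bar, 112 mm above the cup's underside; axes as the cup, y along the bar. The bar is 8 mm square steel with two blue square grip sleeves (14 mm wide in x, 14 mm high) covering y = 15 to 45 and -45 to -15 mm; it hangs on the bare 30 mm between them. Clear height between rim and bar 56 mm.
- cup_mouth (a point): Centre of the cup's rim plane, 52 mm above its underside. It pours to either side of the handle, along the cup's +x or -x. The ingots slide easily (friction about 0.3): it is empty at about 110 to 115 degrees of tilt, so take the handle with the tool leaning well back to have that range.
- crucible_floor (a point): Centre of the crucible's inner floor, z up. Crucible: brittle reddish-brown ceramic bowl fixed on the white station, 58 mm tall, outside diameter 72 mm at the foot and 106 mm at the mouth, wall 6 mm, floor 8 mm thick: its mouth is 50 mm above this point. Inside radius about 31 mm at the floor, 47 mm at the mouth.
- crucible_mouth (a point): Centre of the crucible's mouth, in the rim plane, 112 mm above the table.
- crucible: The crucible itself; origin at the centre of its underside, on top of the station.
- station: White crucible station fixed to the table: 170 (x) x 180 (y) mm, 50 mm high with a 4 mm dark steel disc under the crucible; origin at the centre of its underside.
- balance: White laboratory balance fixed to the table: 170 (x) x 200 (y) x 40 mm; a round steel pan of 110 mm diameter stands on it, top 53 mm above the table, its centre 15 mm along +x from the balance's origin (centre of the underside).
- hook: Hook stand fixed to the table: dark base 110 x 130 x 14 mm, upright post 18 mm thick at the origin (centre of the base's underside), red knob on top, 308 mm high. A red rod 10 mm thick leaves the post along the stand's own -x at 250 mm height, runs level for 106 mm, then turns up; its tip is 122 mm out, its upper end 275 mm high.
- hook_seat (a point): Middle of the level part of the hook rod, on its upper side, 70 mm out from the post's axis and 255 mm above the table; axes as the stand: -x points along the rod to its free tip. The cup's bar lies across the rod here, its centre 4 mm higher.
- hook_tip (a point): Centre of the rounded end of the upturned hook tip, 122 mm out from the post's axis, 270 mm high.
- ingot1_center (a point): Centre of a brass-coloured metal ingot: cylinder 11 mm diameter, 14 mm long, 11 g.
- ingot2_center (a point): Centre of a brass-coloured metal ingot: cylinder 11 mm diameter, 14 mm long, 11 g.
- ingot3_center (a point): Centre of a brass-coloured metal ingot: cylinder 11 mm diameter, 14 mm long, 11 g.
- ingot4_center (a point): Centre of a brass-coloured metal ingot: cylinder 11 mm diameter, 14 mm long, 11 g.
- ingot5_center (a point): Centre of a brass-coloured metal ingot: cylinder 11 mm diameter, 14 mm long, 11 g.
- ingot6_center (a point): Centre of a brass-coloured metal ingot: cylinder 11 mm diameter, 14 mm long, 11 g.
- ingot7_center (a point): Centre of a brass-coloured metal ingot: cylinder 11 mm diameter, 14 mm long, 11 g.
- flux_jar: Bystander: amber glass jar with cap, 52 mm diameter, 65 mm tall. Origin at the centre of its underside.
- casting_ring: Bystander: open steel casting ring, 72 mm diameter, 55 mm tall. Origin at the centre of its underside.
- ring_base: Bystander: black rubber ring base, a flat cone 64 mm across, 33 mm tall. Origin at the centre of its underside.
- mould: Bystander: white plaster mould, a cylinder 66 mm diameter, 50 mm tall. Origin at the centre of its underside.
- tongs: Bystander: steel crucible tongs lying flat, 220 mm long along their x, 8 mm thick. Origin at the centre of its underside.
- brush: Bystander: bench brush lying flat along its x, about 200 mm long. Origin at the centre of its underside.
There are look-alikes about, which are no part of the job. What is shaped like the cup but purple is not meant.

How it is judged:
By the outcome, as a careful person would: the job done as asked, in the order asked, and still so for the second after the job is handed in, with the robot touching nothing.
It also fails if it takes over 67 s, if anything falls off the work surface, if the arm or the gripper's body presses on something with over 40 N, if the wrist force passes 120 N, or if a joint passes its speed limit or range.

### The arm

A 7-joint arm with a two-finger parallel gripper is mounted at the origin on the work surface. World frame = base frame: x ahead of the robot, y to its left, z up, the work surface at z = 0. Lengths are in m, angles in rad, forces in N, time in s.
With the tool pointing down it reaches from about 0.35 to 0.9 m from the base axis. Payload 8.1 kg.
Tool frame: the origin (TCP) lies midway between the tips of the shut fingers; the grasp point (between the pads) lies 19 mm behind it; z points along the fingers, y is the line along which they close (so a half turn about z gives the same grasp; the last joint's range is limited). The gripper opens to 92 mm and grips with 3 to 60 N. Pads are 19 mm wide; open, the fingers measure 130 mm over their backs; the gripper's body (75 mm by 190 mm) begins 47 mm behind the grasp point.
Start: joints at [-1.32, 0.434, 0.025, 1.573, -0.012, 1.134, -0.075], TCP at [0.217, 0.586, 0.227] pointing down, gripper open.
Joint ranges: [-2.62, 2.62], [-0.44, 2.09], [-1.27, 1.32], [0.08, 2.57], [-1.32, 4.46], [0.12, 2], [-2.74, 2.74]. Speed limits (rad/s): [2.22, 2.22, 3.01, 3.01, 3.14, 3.14, 3.14].

### API

Orientations are given as a rotation vector (axis times angle).
In Python, from station import arm gives the robot as it stands. The module is installed in compiled form; this text tells all that it offers. Calls block until the motion is done:
- arm.move_ptp(position, orientation): joint-space move of the TCP to a pose.
- arm.line_to(position, feed=0.15, ori=None): straight line of the TCP; ori=None keeps the orientation; feed is the mean speed in m/s.
- arm.set_joints(angles): joint-space move.
- arm.set_gripper(opening, grip_force=None): finger opening in m; grip_force is the grip in N (None keeps the last); returns when the fingers have stopped.
- arm.hold(seconds).
- arm.ik(position, orientation): joint angles nearest the present ones, or None.
- arm.sense(): the state.
- arm.get_image(name): name is "scene" or "top" or "wrist"; returns a dict with "image" (420x560x3 uint8, red, green, blue), "depth" (420x560 float32, m along the optical axis (not along the pixel's ray), 0 where there is no reading), "K" (3x3 intrinsics, pixels), "rvec" (rotation vector, rad) and "tvec" (3), from world to camera coordinates, as OpenCV has them. Camera axes: x right, y down, z forward; pixel columns grow to the right and rows downward; lengths in m; the calibration is good to about 2 mm. A picture is of the moment at which its call begins.
A pose or a line that the arm cannot do raises arm.Unreachable and nothing moves.
- arm.close_job(): hands the job in; it is judged then, once.
The state is a dict: "time": time; "joint_positions": joint angles; "joint_vel": joint speeds; "effort": joint torques, N m; "eef_pos": TCP position; "tcp_rot": TCP orientation; "wrist_force": force on the tool from outside, world axes, zero at the start; "ft_torque": the same for the moment, N m; "finger_gap": finger opening in m; "grip_force": force on a finger pad.
Only numpy, scipy, OpenCV 4.12 (cv2) and the standard library are available. Lean on these libraries where they do the work, as an engineer would, in place of code of your own. Each camera call takes 0.05 s, during which the arm holds its last target. There are 200 camera calls.

## Working session

There is one attempt and no reset: what is moved stays moved. The work goes in short steps, each a Python script; the robot and the scene stay as the last script left them, time stands still between calls to the robot, and variables do not carry over. Pictures are saved under pics/ and viewed, at most 12 in all, crops included, and the job is handed in when it is done.

```bash
ls; mkdir -p pics; cat > h.py <<'E'
import numpy as np, cv2
from scipy.spatial.transform import Rotation as R
def cap(arm,name,save=None):
    d=arm.get_image(name)
    d['R']=cv2.Rodrigues(np.array(d['rvec'],float))[0]; d['t']=np.array(d['tvec'],float).ravel()
    d['C']=-d['R'].T@d['t']; d['K']=np.array(d['K'])
    if save: cv2.imwrite(save,cv2.cvtColor(d['image'],cv2.COLOR_RGB2BGR))
    return d
def ray(d,u,v):
    r=d['R'].T@np.linalg.solve(d['K'],[u,v,1.]); return d['C'],r
def onplane(d,u,v,z):
    C,r=ray(d,u,v); return C+r*(z-C[2])/r[2]
def cloud(d):
    h,w=d['depth'].shape; vv,uu=np.mgrid[:h,:w]
    p=np.stack([uu,vv,np.ones_like(uu)],-1).reshape(-1,3)@np.linalg.inv(d['K']).T
    p=p*d['depth'].reshape(-1,1)
    return ((p-d['t'])@d['R']).reshape(h,w,3)
def proj(d,P):
    q=d['K']@(d['R']@np.asarray(P,float)+d['t']); return q[:2]/q[2]
def tri(obs):
    A=np.zeros((3,3));b=np.zeros(3)
    for d,u,v in obs:
        C,r=ray(d,u,v); r/=np.linalg.norm(r); M=np.eye(3)-np.outer(r,r); A+=M;b+=M@C
    return np.linalg.solve(A,b)
E
python3 - <<'E'
from station import arm
from h import *
import pickle
D={}
for n in("scene","top","wrist"):
    D[n]=cap(arm,n,f"pics/{n}0.png"); print(n,D[n]['C'].round(3),D[n]['K'][0,0],(D[n]['depth']>0).mean())
pickle.dump(D,open('d0.pkl','wb'))
s=arm.sense(); print(s)
E
```

```text
pics
scene [ 1.457 -0.253  1.176] 530.5049286414338 0.9959056122448979
top [0.514 0.003 1.35 ] 418.4346646542212 0.9960544217687075
wrist [0.154 0.61  0.384] 325.1692468093867 0.9763095238095238
{'time': 0.15, 'joint_positions': array([-1.31963242,  0.43504158,  0.02493539,  1.57385052, -0.01162104,
        1.13400537, -0.07508844]), 'joint_vel': array([-0.00107546, -0.00236946,  0.00040954, -0.00239762, -0.00092592,
        0.00116329, -0.00042911]), 'effort': array([ 2.04909746e-03, -6.68262577e+01,  9.85971764e-01, -3.14697933e+01,
       -6.04616152e-02,  3.93593987e-02,  6.11379960e-05]), 'eef_pos': array([0.21640509, 0.58594116, 0.2261526 ]), 'tcp_rot': array([-5.52821355e-01, -3.09243397e+00,  1.81025473e-03]), 'wrist_force': array([ 0.10323139, -0.05060726,  0.77988109]), 'ft_torque': array([-0.03191811,  0.0159291 ,  0.01249564]), 'grip_force': 0.0, 'finger_gap': 0.0919454230381811}
```

View pics/scene0.png

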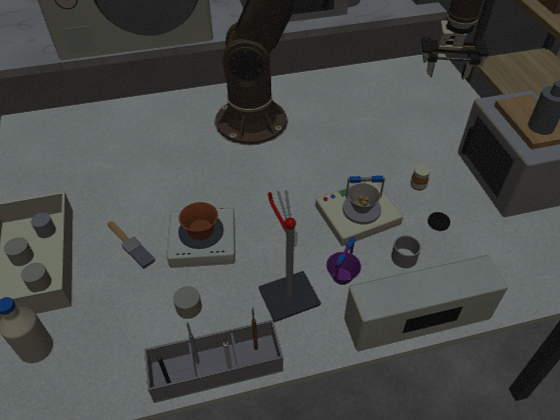

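View pics/top0.png

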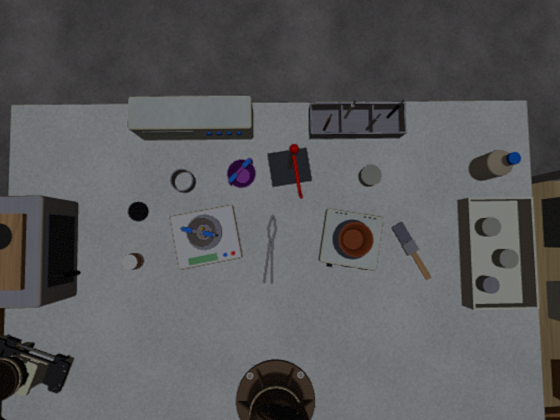

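The steel cup stands on the balance, at scene (363,197) and top (204,233), with blue sleeves along roughly image x. The only look-alike is the purple cup, at scene (344,265) and top (241,173), so I choose the steel one. The hook is at top (294,150)→(300,195), scene (290,223)→(270,195). The crucible is at top (354,239), scene (200,220). The tongs lie at top (270,250), between balance and station.

```bash
cat > m.py <<'E'
from h import *
import pickle
D=pickle.load(open('d0.pkl','rb'))
def mask(d,lo,hi,roi):
    hsv=cv2.cvtColor(d['image'],cv2.COLOR_RGB2HSV); m=cv2.inRange(hsv,lo,hi)
    if lo[0]==0: m|=cv2.inRange(hsv,(172,)+lo[1:],(180,255,255))
    z=np.zeros_like(m); x0,y0,x1,y1=roi; z[y0:y1,x0:x1]=m[y0:y1,x0:x1]; return z
def comps(m,a=4):
    n,l,s,c=cv2.connectedComponentsWithStats(m); return [(s[i,4],c[i].round(1),l==i) for i in range(1,n) if s[i,4]>=a]
E
python3 - <<'E'
from m import *
T,S=D['top'],D['scene']
for n,d,roi in(("top",T,(165,205,245,270)),("scene",S,(330,165,400,225))):
    cl=cloud(d)
    for a,c,l in comps(mask(d,(105,120,50),(130,255,255),roi)):
        p=cl[l]; print(n,'blue',a,c,np.median(p,0).round(4),p.min(0).round(3),p.max(0).round(3))
for n,d,roi in(("top",T,(280,135,310,205)),("scene",S,(260,185,300,235)),("top cruc",T,(325,210,385,265)),("scene cruc",S,(170,195,230,250))):
    cl=cloud(d)
    for a,c,l in comps(mask(d,(0,120,40),(12,255,255),roi),20):
        p=cl[l]; print(n,'red',a,c,np.median(p,0).round(4),p.min(0).round(3),p.max(0).round(3))
        if 'cruc' in n:
            q=p[p[:,2]>p[:,2].max()-0.008]; 
            hull=cv2.convexHull(np.float32(q[:,:2]).reshape(-1,1,2)); print(cv2.minEnclosingCircle(hull), np.median(q[:,2]))
            cn=max(cv2.findContours(l.astype(np.uint8),0,1)[0],key=len); e=cv2.fitEllipse(cn); print(e, onplane(d,*e[0],0.112))
        else:
            for zb in np.arange(.2,.32,.01):
                k=p[(p[:,2]>=zb)&(p[:,2]<zb+.01)]
                if len(k): print('  ',zb.round(2),len(k),k.mean(0).round(4))
for n,d in(("scene",S),("top",T)):
    x0,y0,x1,y1=(150,150,410,300) if n=='scene' else (160,130,400,280)
    cv2.imwrite(f'pics/{n}c.png',cv2.resize(cv2.convertScaleAbs(cv2.cvtColor(d['image'][y0:y1,x0:x1],cv2.COLOR_RGB2BGR),alpha=1.8),None,fx=3,fy=3,interpolation=2))
E
```

```text
top blue 52 [186.9 229.3] [0.5352 0.2436 0.1713] [0.527 0.23  0.084] [0.542 0.256 0.179]
top blue 50 [207.6 233.5] [0.5231 0.185  0.1713] [0.515 0.171 0.071] [0.529 0.201 0.177]
top blue 13 [224.6 254.4] [0.4583 0.1514 0.0414] [0.452 0.148 0.037] [0.462 0.157 0.046]
scene blue 36 [355.2 177.8] [0.5232 0.1868 0.1722] [0.369 0.171 0.006] [0.532 0.274 0.176]
scene blue 53 [377.2 178. ] [0.537  0.2448 0.17  ] [0.377 0.228 0.   ] [0.546 0.346 0.177]
scene blue 11 [332.6 195.9] [0.4584 0.1538 0.0417] [0.45  0.147 0.038] [0.463 0.158 0.047]
top red 244 [295.7 166.3] [ 0.7042 -0.0595  0.2554] [ 0.612 -0.085  0.011] [ 0.786 -0.044  0.311]
   0.23 1 [ 0.7302 -0.0608  0.2308]
   0.24 6 [ 0.6829 -0.0608  0.2487]
   0.25 128 [ 0.6768 -0.0614  0.2543]
   0.26 7 [ 0.6199 -0.0705  0.2649]
   0.27 8 [ 0.6415 -0.067   0.2737]
   0.29 12 [ 0.7287 -0.0565  0.2974]
   0.3 58 [ 0.733  -0.0531  0.3047]
   0.31 3 [ 0.7369 -0.0507  0.3106]
scene red 236 [281.9 215.9] [ 0.7008 -0.0617  0.2686] [ 0.362 -0.253 -0.004] [ 1.457 -0.002  1.176]
   0.24 2 [ 0.6829 -0.06    0.2491]
   0.25 98 [ 0.6639 -0.0646  0.254 ]
   0.26 13 [ 0.6208 -0.0705  0.265 ]
   0.27 11 [ 0.6272 -0.0703  0.2734]
   0.28 3 [ 0.7406 -0.0572  0.2876]
   0.29 34 [ 0.7431 -0.0566  0.2961]
   0.3 68 [ 0.7378 -0.055   0.3042]
top cruc red 947 [355.2 239.1] [ 0.4993 -0.2479  0.0921] [ 0.45  -0.293  0.054] [0.552 0.003 1.35 ]
((0.5142055153846741, 0.003495744662359357), 9.999999747378752e-05) 1.3498064689088032
((355.1732177734375, 239.074951171875), (33.50710678100586, 34.288814544677734), 163.03163146972656) [ 0.49972319 -0.24146035  0.112     ]
scene cruc red 896 [198.1 217.6] [ 0.4769 -0.2428  0.0922] [ 0.447 -0.292  0.054] [ 1.457 -0.192  1.176]
((1.4570356607437134, -0.25285980105400085), 9.999999747378752e-05) 1.1761431211313906
((198.16598510742188, 218.61013793945312), (33.63388442993164, 36.24430465698242), 65.54949188232422) [ 0.5092075  -0.24271869  0.112     ]
```

View pics/scenec.png

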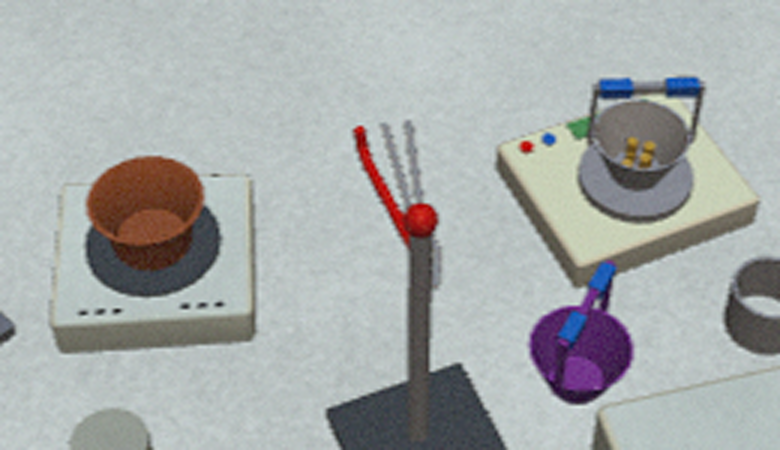

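View pics/topc.png

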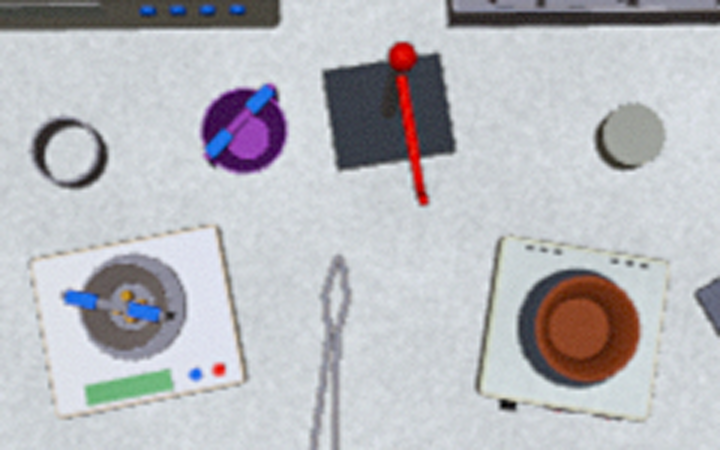

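The close crops confirm the choice: the steel cup holding brass ingots on the balance pan (scene crop (645,135), top crop (125,305)); the other one is purple. Next I refine the positions and check reachability with a horizontal tool, closing vertically on one sleeve and yawed outward. That way the tool ends pointing down in the pour and clears the hook tip.

```bash
cat >> h.py <<'E'
# cup pose -> TCP pose for a horizontal grasp of sleeve s, yawed outward by psi, roll r=+-1 (y_t = r*cup z)
def cupR(phi,th): return R.from_euler('z',phi,degrees=True)*R.from_euler('y',th,degrees=True)
def tool(bar,phi,th,s,psi,r,back=0.,g=.030,d=.015):
    c=cupR(phi,th); a=np.radians(psi)
    z=np.array([np.cos(a),-s*np.sin(a),0]); y=np.array([0,0,r*1.]); x=np.cross(y,z)
    o=c*R.from_matrix(np.stack([x,y,z],1))
    return np.asarray(bar)+c.apply([0,s*g,0]+z*(d-back)), o.as_rotvec()
def bar_from_lip(lip,phi,th):   # lip = lowest rim point on the pouring side
    return np.asarray(lip)+cupR(phi,th).apply([-.046,0,.060])
E
python3 - <<'E'
from m import *
from station import arm
T,S=D['top'],D['scene']
b=[]
for d,roi in((T,(165,205,217,250)),(S,(330,165,400,190))):
    b.append(sorted([c for a,c,l in comps(mask(d,(105,120,50),(130,255,255),roi),20)],key=lambda c:c[0] if d is T else -c[0]))
for i in range(2): print('sleeve tri',tri([(T,*b[0][i]),(S,*b[1][i])]).round(4))
for d in(T,S):
    cl=cloud(d).reshape(-1,3); k=cl[(cl[:,2]>.106)&(cl[:,2]<.117)&(abs(cl[:,0]-.5)<.07)&(abs(cl[:,1]+.243)<.07)]
    A=np.c_[2*k[:,:2],np.ones(len(k))]; s=np.linalg.lstsq(A,(k[:,:2]**2).sum(1),rcond=None)[0]
    print('cruc',s[:2].round(4),np.sqrt(s[2]+s[0]**2+s[1]**2).round(4),len(k), np.percentile(k[:,2],[50,95]).round(4))
    q=cl[(cl[:,2]>.245)&(cl[:,2]<.262)&(cl[:,0]>.63)&(cl[:,0]<.715)&(abs(cl[:,1]+.06)<.03)]
    f=np.polyfit(q[:,0],q[:,1],1); print('rod fit y=',f.round(4),np.polyval(f,[.62,.66,.73]).round(4),np.percentile(q[:,2],[10,50,90]).round(4),len(q))
    q=cl[(cl[:,2]>.282)&(cl[:,2]<.32)&(cl[:,0]>.70)&(cl[:,0]<.77)&(abs(cl[:,1]+.06)<.04)]; print('knob',q.mean(0).round(4),q.min(0).round(4),q.max(0).round(4))
    q=cl[(cl[:,2]>.262)&(cl[:,2]<.285)&(cl[:,0]>.59)&(cl[:,0]<.64)&(abs(cl[:,1]+.07)<.03)]; print('tip',q.mean(0).round(4),q.min(0).round(4),q.max(0).round(4))
bar=np.array([.5295,.215,.165]); hk=np.array([.662,-.064,.259]); cr=np.array([.501,-.243,.112])
for s in(1,-1):
  for psi in(20,):
    for r in(1,-1):
      def ok(*a,**k):
        q=arm.ik(*tool(*a,s,psi,r,**k)); return None if q is None else q.round(2).tolist()
      print('s',s,'r',r); print(' pick',ok(bar,-13,0),' appr',ok(bar,-13,0,back=.08) is not None,'lift',ok(bar+[0,0,.1],-13,0) is not None)
      print(' hook',ok(hk,8.5,0),' above',ok(hk+[0,0,.04],8.5,0) is not None,'retr',ok(hk,8.5,0,back=.09) is not None)
      for phi in range(-100,101,20):
        l=[ok(bar_from_lip(cr+cupR(phi,0).apply([-.02,0,.018]),phi,th),phi,th) is not None for th in(0,60,90,115)]
        if all(l): print('  pour',phi,ok(bar_from_lip(cr+cupR(phi,0).apply([-.02,0,.018]),phi,115),phi,115))
E
```

```text
sleeve tri [0.5347 0.2441 0.168 ]
sleeve tri [0.5221 0.1855 0.171 ]
cruc [ 0.4991 -0.2414] 0.0482 273 [0.1103 0.1148]
rod fit y= [ 0.1454 -0.1594] [-0.0692 -0.0634 -0.0532] [0.2507 0.2541 0.2563] 122
knob [ 0.7327 -0.0526  0.3031] [ 0.7219 -0.0649  0.2915] [ 0.7456 -0.0418  0.3113]
tip [ 0.6146 -0.0703  0.2715] [ 0.6095 -0.075   0.2637] [ 0.6208 -0.0668  0.2774]
cruc [ 0.5004 -0.243 ] 0.0489 257 [0.1101 0.114 ]
rod fit y= [ 0.12   -0.1452] [-0.0708 -0.066  -0.0576] [0.2495 0.2529 0.2554] 117
knob [ 0.7397 -0.0556  0.3   ] [ 0.7257 -0.0668  0.2824] [ 0.7489 -0.0421  0.3093]
tip [ 0.6174 -0.072   0.2693] [ 0.6092 -0.0762  0.2624] [ 0.6255 -0.0676  0.2743]
s 1 r 1
 pick [-1.91, 1.49, 1.14, 2.15, 0.7, 0.51, -2.51]  appr True lift True
 hook [0.57, 1.16, -1.2, 2.5, 2.9, 1.98, -2.18]  above True retr False
  pour -100 [0.08, 1.02, 1.05, 1.36, -0.81, 1.81, -0.49]
  pour -80 [0.04, 1.02, 0.97, 1.26, -0.66, 1.79, -0.32]
  pour -60 [-0.04, 1.01, 0.91, 1.23, -0.51, 1.74, -0.13]
  pour -40 [-0.15, 0.97, 0.87, 1.28, -0.36, 1.63, 0.07]
  pour 60 [-0.54, 0.42, 0.55, 2.15, 0.58, 0.63, 0.61]
  pour 8
[... 771 characters left out ...]
0.52, -2.67]  above True retr False
  pour -100 [0.06, 0.72, 1.15, 2.05, -1.23, 1.37, 0.01]
  pour 20 [-0.02, 0.96, 0.79, 1.23, -0.46, 1.72, 1.02]
  pour 40 [-0.09, 0.89, 0.65, 1.29, -0.25, 1.6, 1.17]
  pour 60 [-0.16, 0.8, 0.54, 1.41, -0.05, 1.46, 1.3]
s -1 r -1
 pick None  appr False lift False
 hook [0.1, 0.85, 0.58, 2.29, 4.08, 1.87, -0.32]  above True retr True
  pour -100 [1.19, 0.5, -0.52, 1.96, -0.48, 0.71, 2.42]
  pour -80 [1.25, 0.66, -0.7, 1.75, -0.17, 0.93, 2.43]
  pour 0 [-0.03, 1.1, 1.14, 1.25, -0.79, 1.88, -2.15]
  pour 20 [-0.13, 1.1, 1.14, 1.25, -0.67, 1.82, -1.92]
  pour 40 [-0.26, 1.08, 1.14, 1.31, -0.56, 1.71, -1.68]
  pour 60 [-0.41, 1.03, 1.14, 1.44, -0.45, 1.53, -1.44]
```

```bash
python3 - <<'E'
from h import *
from station import arm
bar=np.array([.529,.2148,.165]); hk=np.array([.6625,-.0645,.259]); cr=np.array([.500,-.2425,.112])
for s in(1,-1):
  for r in(1,-1):
    for psi in(0,8,14,20,26,32):
      ok=lambda *a,**k: arm.ik(*tool(*a,s,psi,r,**k)) is not None
      pk=[ok(bar,-12.2,0),ok(bar,-12.2,0,back=.07),ok(bar+[0,0,.12],-12.2,0)]
      hs=[(th,[ok(hk+[0,0,.04],8,th),ok(hk,8,th),ok(hk,8,th,back=.04),ok(hk,8,th,back=.07)]) for th in(0,10,20,30)]
      pr=[phi for phi in range(-120,121,20) if all(ok(bar_from_lip(cr+cupR(phi,0).apply([-.02,0,.02]),phi,th),phi,th) for th in(60,90,116))]
      print(s,r,psi,'pick',''.join('ny'[i] for i in pk),'hook',[(t,''.join('ny'[i] for i in l)) for t,l in hs],'pour',pr)
E
```

```text
1 1 0 pick yyy hook [(0, 'yynn'), (10, 'yynn'), (20, 'yyyy'), (30, 'yyyy')] pour [-120, -100, -80, -60, -40, -20, 0, 20, 40, 60, 80, 100, 120]
1 1 8 pick nyn hook [(0, 'yynn'), (10, 'yynn'), (20, 'yyyn'), (30, 'yyyy')] pour [-120, -100, -80, -60, -40, -20, 0, 20, 40, 60, 80, 100, 120]
1 1 14 pick yyy hook [(0, 'yynn'), (10, 'yynn'), (20, 'yyyn'), (30, 'yyyy')] pour [-120, -100, -80, -60, -40, -20, 0, 20, 40, 60, 80, 100, 120]
1 1 20 pick yyy hook [(0, 'yynn'), (10, 'yynn'), (20, 'yyyy'), (30, 'yyyy')] pour [-120, -100, -80, -60, -40, -20, 0, 20, 40, 60, 80, 100, 120]
1 1 26 pick yyy hook [(0, 'yynn'), (10, 'yyyy'), (20, 'yyyy'), (30, 'yyyy')] pour [-120, -100, -80, -60, -40, -20, 0, 20, 60, 80, 100, 120]
1 1 32 pick yyy hook [(0, 'yynn'), (10, 'yyyy'), (20, 'yyyy'), (30, 'yyyy')] pour [-120, -100, -80, -60, -40, -20, 0, 20, 40, 60, 80, 100, 120]
1 -1 0 pick yyy hook [(0, 'yynn'), (10, 'yynn'), (20, 'yyyy'), (30, 'yyyy')] pour [-120, -100, -80, -60, -40, -20, 0, 20, 40, 60, 80, 100, 120]
1 -1 8 pick yyy hook [(0, 'yynn'), (10, 'yynn'), (20, 'yyyy'), (30, 'yyyy')] pour [-120, -100, -80
[... 1645 characters left out ...]
[(0, 'yyyy'), (10, 'yyyy'), (20, 'yyyy'), (30, 'yyyy')] pour [-120, -100, -80, -60, -40, -20, 0, 20, 40, 60, 80, 100, 120]
-1 -1 14 pick nnn hook [(0, 'yyyy'), (10, 'yyyy'), (20, 'yyyy'), (30, 'yyyn')] pour [-120, -100, -80, -60, -40, -20, 0, 20, 40, 60, 80, 100, 120]
-1 -1 20 pick nnn hook [(0, 'yyyy'), (10, 'yyyy'), (20, 'yyyy'), (30, 'yyny')] pour [-120, -100, -80, -60, -40, -20, 0, 20, 40, 60, 80, 100, 120]
-1 -1 26 pick nnn hook [(0, 'yyyy'), (10, 'yyyy'), (20, 'yyyy'), (30, 'yyyy')] pour [-120, -100, -80, -60, -40, -20, 0, 20, 40, 60, 80, 100, 120]
-1 -1 32 pick nnn hook [(0, 'yyyy'), (10, 'yyyy'), (20, 'yyyy'), (30, 'yyyy')] pour [-100, -80, -60, -40, -20, 0, 20, 40, 60, 80, 100, 120]
```

```bash
cat > cfg.py <<'E'
from h import *
from station import arm
S_,PSI,RR,G=1,24,-1,.029
bar=np.array([.529,.2148,.165]); hk=np.array([.6625,-.0645,.259]); cr=np.array([.500,-.2425,.112])
def T(b,phi,th,back=0.): return tool(b,phi,th,S_,PSI,RR,back,G)
def st(): 
    s=arm.sense(); print('t',round(s['time'],2),'q',s['joint_positions'].round(2).tolist(),'p',s['eef_pos'].round(4).tolist(),'F',s['wrist_force'].round(2).tolist(),'gap',round(s['finger_gap'],4),'grip',round(s['grip_force'],1)); return s
E
python3 - <<'E'
from cfg import *
arm.set_gripper(.044,60)
p,o=T(bar+[0,0,.1],-12.2,0,.09); print(p.round(3),arm.ik(p,o).round(2))
arm.move_ptp(p,o); st()
p2,_=T(bar,-12.2,0,.09); print(arm.ik(p2,o)); 
d=cap(arm,'wrist','pics/w1.png'); import pickle; pickle.dump(d,open('w1.pkl','wb'))
cap(arm,'scene','pics/s1.png'); st()
w,s=cv2.imread('pics/w1.png'),cv2.imread('pics/s1.png'); cv2.imwrite('pics/ws1.png',cv2.convertScaleAbs(cv2.resize(np.vstack([w,s]),None,fx=.7,fy=.7),alpha=1.5))
E
```

```text
[0.475 0.287 0.265] [-1.39  0.78  0.07  2.03  1.18  1.65  0.33]
t 2.48 q [-1.39, 0.78, 0.07, 2.03, 1.18, 1.65, 0.32] p [0.4745, 0.2877, 0.2649] F [0.35, 0.0, 0.5] gap 0.0441 grip 0.0
[-1.38025436  0.97395918  0.06074254  2.00370578  1.16121793  1.5902671
  0.17111216]
t 2.58 q [-1.39, 0.78, 0.07, 2.03, 1.18, 1.65, 0.32] p [0.4746, 0.2877, 0.2651] F [0.1, 0.22, 0.02] gap 0.044 grip 0.0
```

View pics/ws1.png

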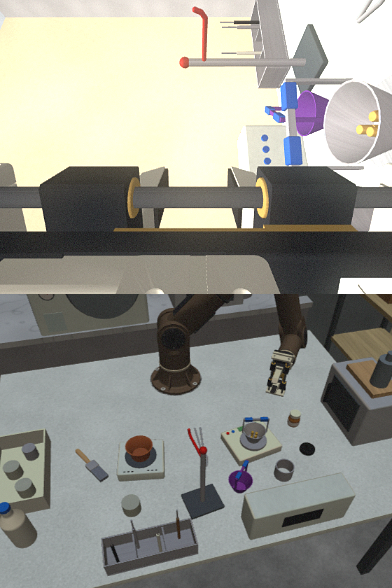

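The wrist picture (left shown rotated) shows the steel cup with its two blue sleeves at full-res about (414,139) and (417,214), brass ingots inside, and the red hook behind. The scene view shows the gripper level behind the balance with clear space. I refine the bar with this third view and grasp.

```bash
python3 - <<'E'
from m import *
from cfg import *
import pickle
w=pickle.load(open('w1.pkl','rb')); cl=cloud(w); cs=[]
for a,c,l in comps(mask(w,(105,120,50),(130,255,255),(380,80,450,260)),60):
    p=cl[l]; p=p[(p[:,2]>.14)&(p[:,2]<.19)]
    if len(p)<60: continue
    print(a,c,np.median(p,0).round(4),np.percentile(p,2,axis=0).round(4),np.percentile(p,98,axis=0).round(4)); cs.append(c)
# rays of sleeve centres against the top view's
t=D['top']; b=sorted([c for a,c,l in comps(mask(t,(105,120,50),(130,255,255),(165,205,217,250)),20)],key=lambda c:c[0])
cs=sorted(cs,key=lambda c:-c[1])
for i in range(min(2,len(cs))): print(tri([(t,*b[i]),(w,*cs[i])]).round(4))
E
```

```text
852 [412.2 137.1] [0.5147 0.1881 0.1675] [0.5107 0.174  0.159 ] [0.5256 0.2007 0.1718]
959 [418. 215.] [0.5271 0.2459 0.1675] [0.523 0.232 0.159] [0.5375 0.259  0.1719]
[0.5344 0.2437 0.1639]
[0.5213 0.185  0.1643]
```

```bash
sed -i 's/bar=np.array(\[.529,.2148,.165\])/bar=np.array([.527,.2152,.1652])/' cfg.py; python3 - <<'E'
from cfg import *
p,o=T(bar,-12.2,0,.09); arm.line_to(p,.12,o); st()
p,o=T(bar,-12.2,0,.0); arm.line_to(p,.08); st()
arm.set_gripper(.0,60); st()
arm.line_to(p+[0,0,.03],.04); s=st()
d=cap(arm,'scene','pics/s2.png'); w=cap(arm,'wrist','pics/w2.png')
a,b=cv2.imread('pics/w2.png'),cv2.imread('pics/s2.png'); b=cv2.resize(b[120:260,260:460],(560,392))
cv2.imwrite('pics/ws2.png',cv2.convertScaleAbs(cv2.resize(np.vstack([a,b]),None,fx=.7,fy=.7),alpha=1.4))
E
```

```text
t 3.56 q [-1.38, 0.97, 0.06, 2.0, 1.16, 1.59, 0.17] p [0.4727, 0.2879, 0.1657] F [-0.66, -0.29, -0.05] gap 0.044 grip 0.0
t 4.83 q [-1.27, 0.97, 0.12, 2.06, 1.3, 1.5, 0.14] p [0.545, 0.2353, 0.165] F [0.09, 0.32, 0.71] gap 0.0442 grip 0.0
t 5.43 q [-1.27, 0.97, 0.12, 2.06, 1.3, 1.5, 0.14] p [0.5452, 0.2348, 0.1652] F [-0.05, 0.03, -0.33] gap 0.0135 grip 60.0
t 6.33 q [-1.27, 0.91, 0.13, 2.07, 1.31, 1.52, 0.18] p [0.5452, 0.2347, 0.1951] F [0.11, -0.02, -3.88] gap 0.0131 grip 60.0
```

View pics/ws2.png

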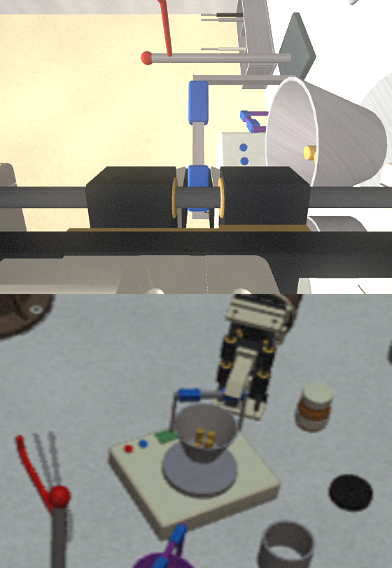

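Picture shows the +y sleeve firmly between the pads (gap 13 mm, 60 N), the bar level, and the cup lifted upright with the ingots in it. Now lift, carry and check the pour chain.

```bash
python3 - <<'E'
from cfg import *
p,o=T(bar+[0,0,.16],-12.2,0); arm.line_to(p,.12); st()
def lipT(phi,th,dz,back=-.02): return T(bar_from_lip(cr+cupR(phi,0).apply([back,0,dz]),phi,th),phi,th)
for phi in(-70,-50,-30,-12,10,30):
    print(phi)
    for th,dz in((0,.13),(60,.07),(90,.02),(118,.02)):
        p,o=lipT(phi,th,dz); q=arm.ik(p,o); print('  ',th,p.round(3),None if q is None else q.round(2).tolist())
E
```

```text
t 7.67 q [-1.29, 0.66, 0.15, 2.08, 1.33, 1.58, 0.42] p [0.5451, 0.2347, 0.3246] F [0.03, 1.08, -3.18] gap 0.0137 grip 60.0
-70
   0 [ 0.504 -0.186  0.302] [-0.71, 0.77, 0.41, 1.99, 1.02, 1.54, 0.5]
   60 [ 0.527 -0.25   0.24 ] [-0.37, 0.5, 0.51, 1.72, 0.42, 1.2, 1.71]
   90 [ 0.535 -0.272  0.164] [-0.25, 0.8, 0.9, 1.49, -0.27, 1.38, 2.57]
   118 [ 0.538 -0.28   0.132] [0.57, 0.93, -0.34, 1.09, 0.16, 1.78, 2.28]
-50
   0 [ 0.484 -0.188  0.302] [-0.8, 0.66, 0.34, 2.33, 1.29, 1.42, 0.22]
   60 [ 0.528 -0.24   0.24 ] [-0.47, 0.38, 0.53, 1.91, 0.57, 0.99, 1.84]
   90 [ 0.543 -0.258  0.164] [-0.32, 0.72, 0.82, 1.58, -0.14, 1.23, 2.74]
   118 [ 0.548 -0.265  0.132] [0.61, 0.99, -0.71, 1.1, 0.51, 1.87, 2.33]
-30
   0 [ 0.466 -0.197  0.302] None
   60 [ 0.525 -0.231  0.24 ] [-0.54, 0.25, 0.56, 2.09, 0.75, 0.77, 1.96]
   90 [ 0.546 -0.243  0.164] [0.55, 0.64, -0.71, 1.62, 0.75, 1.38, 2.22]
   118 [ 0.553 -0.247  0.132] [0.64, 1.08, -1.07, 1.18, 0.85, 1.99, 2.38]
-12
   0 [ 0.454 -0.209  0.302] None
   60 [ 0.52  -0.223  0.24 ] [-0.37, 0.12, 0.38, 2.22, 0.93, 0.6, 2.08]
   90 [ 0.544 -0.228  0.164] [0.64, 0.62, -0.89, 1.74, 0.89, 1.32, 2.36]
   118 [ 0.552 -0.23   0.132] [0.6, 1.03, -1.07, 1.33, 0.93, 1.93, 2.55]
10
   0 [ 0.445 -0.229  0.302] None
   60 [ 0.512 -0.217  0.24 ] [-0.21, 0.02, 0.36, 2.32, 0.92, 0.3, 2.53]
   90 [ 0.535 -0.213  0.164] [0.77, 0.59, -1.06, 1.9, 1.02, 1.21, 2.57]
   118 [ 0.543 -0.212  0.132] [0.57, 0.94, -1.07, 1.55, 1.02, 1.8, 2.74]
30
   0 [ 0.443 -0.249  0.302] None
   60 [ 0.502 -0.215  0.24 ] [-0.01, 0.0, 0.4, 2.33, -0.64, 0.19, -1.76]
   90 [ 0.523 -0.203  0.164] [-0.81, 0.48, 1.18, 2.15, -0.32, 0.5, -2.1]
   118 [ 0.53  -0.199  0.132] [-0.79, 0.87, 1.15, 1.88, -0.18, 0.89, -2.19]
```

```bash
cat >> cfg.py <<'E'
def lipT(phi,th,dz,back=-.02): return T(bar_from_lip(cr+cupR(phi,0).apply([back,0,dz]),phi,th),phi,th)
E
python3 - <<'E'
from cfg import *
for phi in(-80,-95,-110,-130,-150,-170):
    print(phi)
    for th,dz in((0,.13),(30,.1),(60,.07),(90,.02),(118,.02)):
        p,o=lipT(phi,th,dz); q=arm.ik(p,o); print('  ',th,p.round(3),None if q is None else q.round(2).tolist())
E
```

```text
-80
   0 [ 0.513 -0.187  0.302] [-0.66, 0.84, 0.46, 1.82, 0.9, 1.62, 0.62]
   30 [ 0.519 -0.221  0.28 ] [-0.51, 0.61, 0.41, 1.76, 0.74, 1.44, 1.05]
   60 [ 0.525 -0.254  0.24 ] [-0.31, 0.56, 0.5, 1.62, 0.36, 1.31, 1.64]
   90 [ 0.529 -0.278  0.164] [-0.21, 0.84, 0.94, 1.46, -0.35, 1.45, 2.48]
   118 [ 0.531 -0.286  0.132] [0.54, 0.9, -0.16, 1.12, -0.01, 1.74, 2.26]
-95
   0 [ 0.527 -0.192  0.302] [-0.57, 0.96, 0.54, 1.56, 0.75, 1.77, 0.78]
   30 [ 0.524 -0.227  0.28 ] [-0.43, 0.73, 0.46, 1.54, 0.58, 1.6, 1.08]
   60 [ 0.521 -0.26   0.24 ] [-0.21, 0.63, 0.48, 1.49, 0.27, 1.47, 1.53]
   90 [ 0.519 -0.284  0.164] [-0.08, 0.8, 0.79, 1.42, -0.32, 1.5, 2.21]
   118 [ 0.519 -0.292  0.132] [0.54, 0.86, 0.03, 1.2, -0.22, 1.68, 2.19]
-110
   0 [ 0.539 -0.201  0.302] [-0.45, 1.08, 0.62, 1.3, 0.62, 1.95, 0.91]
   30 [ 0.528 -0.233  0.28 ] [-0.33, 0.84, 0.51, 1.33, 0.44, 1.78, 1.09]
   60 [ 0.516 -0.265  0.24 ] [-0.12, 0.69, 0.47, 1.37, 0.17, 1.61, 1.4]
   90 [ 0.508 -0.288  0.164] [0.05, 0.76, 0.66, 1.41, -0.31, 1.52, 1.96]
   118 [ 0.505 -0.296  0.132] [0.52, 0.82, 0.21, 1.32, -0.42, 1.61, 2.14
[... 208 characters left out ...]
.164] [0.09, 0.75, 0.72, 1.46, -0.44, 1.54, 1.75]
   118 [ 0.487 -0.294  0.132] [0.6, 0.74, 0.21, 1.5, -0.54, 1.46, 1.98]
-150
   0 [ 0.557 -0.236  0.302] None
   30 [ 0.527 -0.253  0.28 ] None
   60 [ 0.498 -0.27   0.24 ] [0.06, 0.8, 0.58, 1.2, -0.16, 1.86, 1.04]
   90 [ 0.477 -0.282  0.164] [0.07, 0.75, 0.86, 1.55, -0.6, 1.54, 1.59]
   118 [ 0.47  -0.286  0.132] [0.66, 0.63, 0.21, 1.71, -0.68, 1.28, 1.84]
-170
   0 [ 0.555 -0.256  0.302] None
   30 [ 0.522 -0.262  0.28 ] None
   60 [ 0.488 -0.268  0.24 ] [0.15, 0.81, 0.62, 1.21, -0.33, 1.9, 0.82]
   90 [ 0.465 -0.272  0.164] [0.06, 0.72, 0.94, 1.68, -0.72, 1.5, 1.39]
   118 [ 0.457 -0.273  0.132] [0.83, 0.52, 0.02, 1.92, -0.76, 1.01, 1.65]
```

```bash
cat >> cfg.py <<'E'
def slip(b,phi,th):   # seen free sleeve vs expected centre (world, m)
    w=cap(arm,'wrist'); hsv=cv2.cvtColor(w['image'],cv2.COLOR_RGB2HSV); cl=cloud(w)
    e=np.asarray(b)+cupR(phi,th).apply([0,-S_*.030,0]); m=(cv2.inRange(hsv,(105,120,50),(130,255,255))>0)&(np.linalg.norm(cl-e,axis=2)<.04)
    c=cupR(phi,th).inv().apply(cl[m]-b); print('free sleeve in cup axes about bar (mm):',m.sum(),(np.median(c,0)*1e3).round(1),(np.percentile(c,3,axis=0)*1e3).round(1),(np.percentile(c,97,axis=0)*1e3).round(1)); return w
E
python3 - <<'E'
from cfg import *
slip(bar+[0,0,.16],-12.2,0)
p,o=T(np.array([.44,.02,.33]),-60,0); arm.line_to(p,.22,o); st()
p,o=lipT(-105,0,.14); arm.line_to(p,.2,o); st()
for th,dz in((30,.11),(60,.07)):
    p,o=lipT(-105,th,dz); arm.line_to(p,.06,o); st()
slip(bar_from_lip(cr+cupR(-105,0).apply([-.02,0,.07]),-105,60),-105,60)
for th in(75,90,100,110,118):
    p,o=lipT(-105,th,.02); q=arm.ik(p,o); print(th,p.round(3),q if q is None else q.round(2).tolist())
E
```

```text
free sleeve in cup axes about bar (mm): 1066 [ -7.  -29.5  -1.2] [ -8.1 -43.4  -7.5] [ -5.2 -17.    5.2]
t 8.91 q [-1.05, 0.72, 0.31, 1.93, 0.86, 1.75, 0.52] p [0.4669, 0.0208, 0.3296] F [-0.0, 0.43, -3.95] gap 0.0136 grip 60.0
t 10.2 q [-0.47, 1.01, 0.54, 1.39, 0.69, 1.92, 0.85] p [0.5358, -0.1965, 0.3116] F [0.06, -0.16, -2.55] gap 0.0137 grip 60.0
t 11.03 q [-0.32, 0.78, 0.42, 1.39, 0.52, 1.76, 1.06] p [0.5268, -0.2299, 0.2895] F [-1.22, -0.0, -3.65] gap 0.0134 grip 60.0
t 12.18 q [-0.06, 0.65, 0.3, 1.4, 0.28, 1.59, 1.36] p [0.5184, -0.2628, 0.2396] F [-0.86, 0.23, -2.97] gap 0.0134 grip 60.0
free sleeve in cup axes about bar (mm): 1557 [ -8.  -30.1  -2.1] [ -9.2 -44.1  -8.4] [ -6.7 -17.    4.2]
75 [ 0.514 -0.277  0.179] [0.12, 0.67, 0.23, 1.42, 0.12, 1.48, 1.54]
90 [ 0.512 -0.287  0.164] [0.29, 0.69, 0.16, 1.38, -0.03, 1.49, 1.76]
100 [ 0.511 -0.292  0.153] [0.41, 0.73, 0.12, 1.35, -0.13, 1.52, 1.9]
110 [ 0.51  -0.294  0.142] [0.51, 0.78, 0.08, 1.3, -0.23, 1.57, 2.02]
118 [ 0.51  -0.295  0.132] [0.58, 0.83, 0.04, 1.27, -0.29, 1.62, 2.11]
```

The grasp is rigid: the free sleeve is within 1–2 mm of where it should be. Pouring slowly with the lip held fixed over the crucible.

```bash
python3 - <<'E'
from cfg import *
for th,dz,f in((66,.04,.05),(74,.025,.03),(82,.024,.02),(90,.024,.02),(98,.024,.02),(106,.024,.02),(112,.024,.02),(117,.024,.02)):
    p,o=lipT(-105,th,dz); arm.line_to(p,f,o)
arm.hold(.5); st()
t=cap(arm,'top','pics/t3.png'); s=cap(arm,'scene','pics/s3.png'); w=cap(arm,'wrist','pics/w3.png')
a=cv2.resize(cv2.imread('pics/t3.png')[195:285,310:430],(480,360),interpolation=2); b=cv2.resize(cv2.imread('pics/s3.png')[160:280,130:290],(480,360),interpolation=2)
c=cv2.resize(cv2.imread('pics/w3.png'),(320,240)); cv2.imwrite('pics/p3.png',cv2.convertScaleAbs(cv2.resize(np.vstack([np.hstack([a,b])]),(800,300)),alpha=1.7))
E
```

```text
t 17.98 q [0.58, 0.82, 0.03, 1.27, -0.28, 1.62, 2.09] p [0.5098, -0.2948, 0.1376] F [-0.34, -0.1, -2.72] gap 0.0131 grip 60.0
```

View pics/p3.png

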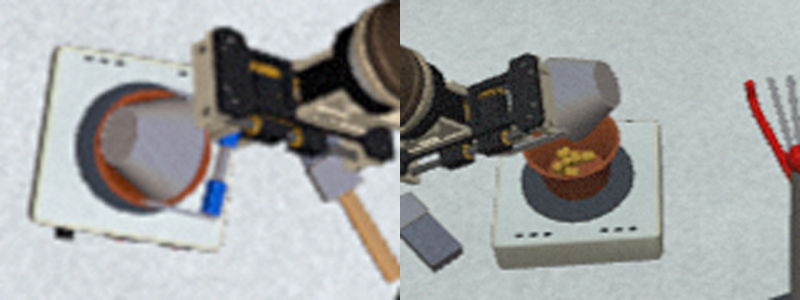

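Picture: the ingots (about six or seven visible) lie in the crucible at crop (575,160), with the cup inverted above it, touching nothing. Lift clear while still tilted and check for leftovers.

```bash
python3 - <<'E'
from cfg import *
p,o=lipT(-105,121,.05); arm.line_to(p,.03,o)
p,o=lipT(-105,117,.13,-.16); arm.line_to(p,.12,o); arm.hold(.3)
F=[]
for _ in range(8): arm.hold(.03); F.append(arm.sense()['wrist_force'])
print(np.mean(F,0).round(2)); st()
t=cap(arm,'top','pics/t4.png'); s=cap(arm,'scene','pics/s4.png')
a=cv2.resize(cv2.imread('pics/t4.png')[215:265,320:390],(392,280),interpolation=2); b=cv2.resize(cv2.imread('pics/s4.png')[170:270,140:280],(392,280),interpolation=2)
cv2.imwrite('pics/p4.png',cv2.convertScaleAbs(np.hstack([a,b]),alpha=1.8))
E
```

```text
[ 0.06  0.3  -1.91]
t 21.07 q [0.42, 0.66, -0.01, 1.31, -0.35, 1.68, 1.88] p [0.5459, -0.1597, 0.2435] F [0.27, 1.13, -1.79] gap 0.0136 grip 60.0
```

View pics/p4.png

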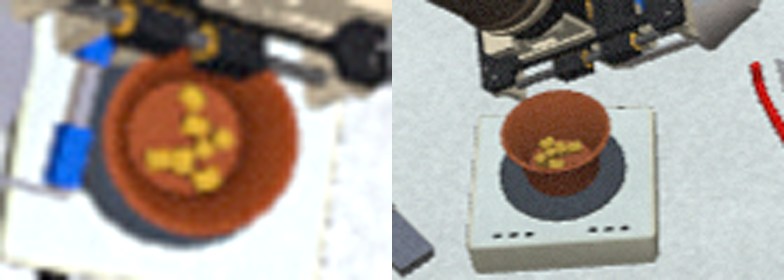

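The top view shows all seven ingots in the crucible and the force reading fits an empty cup. Next I scan reachability for the hook entry: loop over the tip at bar height ≈0.287, then advance and lower.

```bash
sed -i 's/hk=np.array(\[[^]]*\])/hk=np.array([.6645,-.0642,.259])/' cfg.py; python3 - <<'E'
from cfg import *
u=np.array([.99,.139,0])
for phi in(8,-4,-16,-28,-40):
  for th in(0,6,12,18,24):
    l=[arm.ik(*T(hk+[0,0,.028]-u*e,phi,th)) for e in(.10,.075,.05,.025,0)]+[arm.ik(*T(hk,phi,th,b)) for b in(0,.03,.05)]
    print(phi,th,''.join('n' if q is None else 'y' for q in l), [q.round(2).tolist() for q in (l[0],l[5],l[6]) if q is not None] if th in(12,) else '')
E
```

```text
8 0 nnnyyynn 
8 6 nnnyyyyn 
8 12 nnnyyyyy [[-0.22, 0.54, -0.17, 2.49, 2.46, 1.34, 0.23], [0.06, 0.57, -0.59, 2.52, 2.37, 1.5, 0.4]]
8 18 nnyyyyyy 
8 24 yyyyyyyy 
-4 0 nyyyyyyy 
-4 6 nyyyyyyy 
-4 12 yyyyyyyy [[0.07, 0.56, -0.86, 2.54, 1.97, 1.69, 0.43], [-0.53, 0.56, 0.05, 2.39, 2.12, 1.25, 0.24], [-0.49, 0.53, -0.09, 2.42, 2.04, 1.33, 0.28]]
-4 18 yyyyyyyy 
-4 24 yyyyyyyy 
-16 0 yyyyyyyy 
-16 6 yyyyyyyy 
-16 12 yyyyyyyy [[-0.45, 0.48, -0.27, 2.42, 1.71, 1.46, 0.36], [-0.61, 0.6, 0.08, 2.24, 1.8, 1.25, 0.38], [-0.62, 0.58, 0.0, 2.26, 1.75, 1.31, 0.4]]
-16 18 yyyyyyyy 
-16 24 yyyyyyyy 
-28 0 yyyyyyyy 
-28 6 yyyyyyyy 
-28 12 yyyyyyyy [[-0.57, 0.53, -0.13, 2.26, 1.5, 1.46, 0.45], [-0.71, 0.66, 0.19, 2.06, 1.53, 1.25, 0.52], [-0.72, 0.64, 0.12, 2.07, 1.49, 1.32, 0.53]]
-28 18 yyyyyyyy 
-28 24 yyyyyyyy 
-40 0 yyyyyyyy 
-40 6 yyyyyyyy 
-40 12 yyyyyyyy [[-0.6, 0.59, -0.06, 2.08, 1.32, 1.52, 0.54], [-0.69, 0.73, 0.19, 1.87, 1.31, 1.35, 0.66], [-0.7, 0.72, 0.12, 1.86, 1.29, 1.43, 0.66]]
-40 18 yyyyyyyy 
-40 24 yyyyyyyy
```

```bash
python3 - <<'E'
from cfg import *
u=np.array([.99,.139,0])
for b,phi,th in(([.47,-.15,.35],-105,70),([.45,-.12,.36],-85,15),([.45,-.10,.35],-50,5),(hk-.13*u+[0,0,.06],-25,5),(hk-.11*u+[0,0,.029],-16,4)):
    p,o=T(np.array(b),phi,th)
    try: arm.line_to(p,.12,o)
    except arm.Unreachable: print('unreachable line',b,phi,th); arm.move_ptp(p,o) if th==15 else exit()
    st()
b=hk-.11*u+[0,0,.029]
w=slip(b,-16,4)
cl=cloud(w).reshape(-1,3); im=cv2.cvtColor(w['image'],cv2.COLOR_RGB2HSV).reshape(-1,3)
red=((im[:,0]<8)|(im[:,0]>172))&(im[:,1]>140)&(im[:,2]>60)&(np.linalg.norm(cl-hk,axis=1)<.12); k=cl[red]
q=k[(k[:,0]>.63)&(k[:,0]<.71)&(k[:,2]<.262)]; print('rod',len(q),np.polyval(np.polyfit(q[:,0],q[:,1],1),[.63,.6645,.70]).round(4) if len(q)>20 else '',np.percentile(q[:,2],[5,50,95]).round(4) if len(q) else '')
q=k[(k[:,0]<.63)]; print('tip',len(q),q.mean(0).round(4) if len(q) else '',q.max(0).round(4) if len(q) else '')
cap(arm,'scene','pics/s5.png'); cap(arm,'top','pics/t5.png'); 
a=cv2.resize(cv2.imread('pics/s5.png')[130:290,200:340],(420,480),interpolation=2); c=cv2.resize(cv2.imread('pics/t5.png')[140:260,260:365],(420,480),interpolation=2)
cv2.imwrite('pics/p5.png',cv2.convertScaleAbs(np.hstack([a,c])[:, :800],alpha=1.7))
E
```

```text
t 22.23 q [-0.03, 0.48, 0.14, 1.37, 0.19, 1.78, 1.33] p [0.4907, -0.1612, 0.3369] F [-0.37, 0.04, -2.25] gap 0.0133 grip 60.0
t 23.39 q [-0.53, 0.6, 0.17, 1.73, 0.8, 1.85, 0.76] p [0.4741, -0.1322, 0.3569] F [-0.12, -0.08, -3.09] gap 0.0136 grip 60.0
t 24.18 q [-0.75, 0.49, 0.04, 2.19, 1.13, 1.67, 0.45] p [0.4767, -0.0962, 0.3493] F [-0.18, -0.66, -3.04] gap 0.013 grip 60.0
t 25.09 q [-0.73, 0.5, -0.0, 2.38, 1.53, 1.5, 0.29] p [0.558, -0.0675, 0.318] F [-0.14, -0.26, -2.36] gap 0.0136 grip 60.0
t 25.54 q [-0.7, 0.58, -0.0, 2.49, 1.74, 1.5, 0.1] p [0.575, -0.0615, 0.2872] F [-1.04, 0.41, -2.61] gap 0.0134 grip 60.0
free sleeve in cup axes about bar (mm): 1461 [ -7.1 -30.    0.2] [ -8.2 -43.8  -6.6] [ -5.5 -16.9   6.1]
rod 0  
tip 0
```

View pics/p5.png

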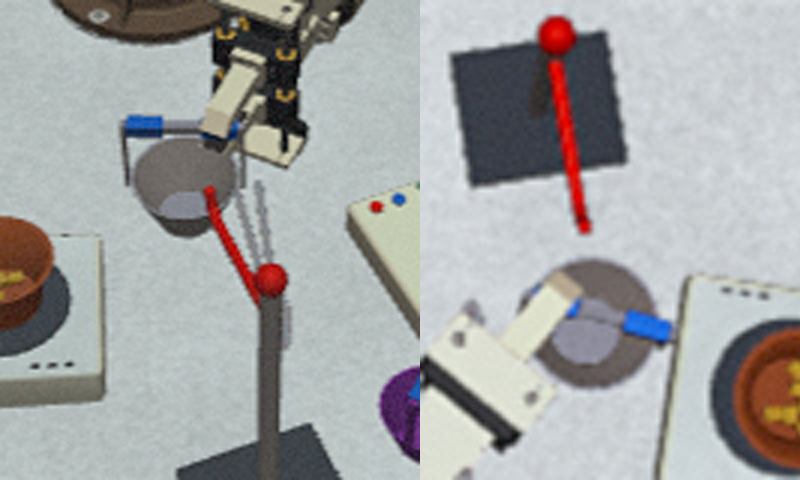

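The picture shows the cup empty and upright just in front of the hook tip, with the bare middle of the bar in line with the rod (top crop: rod axis extrapolates to (600,317), bar middle about (597,317)). Advance over the tip, turn square, and lower onto the seat.

```bash
python3 - <<'E'
from cfg import *
u=np.array([.99,.139,0])
for e,z,phi,f in((.11,.033,-16,.05),(.05,.033,-12,.08),(0,.033,-4,.08),(0,.033,2,.04),(0,.008,2,.05)):
    p,o=T(hk-e*u+[0,0,z],phi,3)
    try: arm.line_to(p,f,o)
    except arm.Unreachable: print('unreach',e,z,phi); break
    s=st()
# lower gently until the rod carries the cup
F0=np.mean([(arm.hold(.03),arm.sense()['wrist_force'][2])[1] for _ in range(6)]); print('F0',F0)
R0=s['eef_pos']
for i in range(14):
    p=p-[0,0,.001]; arm.line_to(p,.02); arm.hold(.03)
    f=np.mean([(arm.hold(.02),arm.sense()['wrist_force'][2])[1] for _ in range(3)])
    if f-F0>2.5: break
print('contact',i,f); s=st()
w=slip(p-T(np.zeros(3),2,3)[0],2,3)
cap(arm,'scene','pics/s6.png'); cap(arm,'top','pics/t6.png')
a=cv2.resize(cv2.imread('pics/s6.png')[130:270,220:340],(412,480),interpolation=2); c=cv2.resize(cv2.imread('pics/t6.png')[130:220,260:333],(388,480),interpolation=2)
cv2.imwrite('pics/p6.png',cv2.convertScaleAbs(np.hstack([a,c]),alpha=1.7))
E
```

```text
t 25.94 q [-0.7, 0.59, -0.0, 2.49, 1.74, 1.51, 0.08] p [0.5752, -0.061, 0.2916] F [-0.56, -0.51, -2.13] gap 0.0132 grip 60.0
t 26.82 q [-0.63, 0.6, 0.04, 2.42, 1.9, 1.46, 0.13] p [0.6328, -0.0518, 0.2912] F [-0.03, 0.27, -1.61] gap 0.013 grip 60.0
t 27.57 q [-0.55, 0.6, 0.07, 2.41, 2.15, 1.42, 0.11] p [0.6794, -0.0423, 0.2911] F [0.25, -0.17, -1.73] gap 0.0136 grip 60.0
t 27.86 q [-0.49, 0.59, 0.07, 2.48, 2.32, 1.44, 0.05] p [0.6766, -0.0422, 0.2911] F [-0.2, -0.23, -2.73] gap 0.0133 grip 60.0
t 28.51 q [-0.49, 0.67, 0.07, 2.48, 2.32, 1.49, -0.01] p [0.6774, -0.0409, 0.2659] F [-0.06, -0.67, -1.17] gap 0.0139 grip 60.0
F0 -1.9589941576881038
contact 8 4.894343093315313
t 31.71 q [-0.49, 0.69, 0.07, 2.48, 2.32, 1.51, -0.03] p [0.6775, -0.0409, 0.258] F [-2.49, 0.34, 4.48] gap 0.0132 grip 60.0
free sleeve in cup axes about bar (mm): 724 [ -6.8 -33.1   0.7] [ -8.  -43.8  -5.6] [ -5.6 -25.4   7. ]
```

View pics/p6.png

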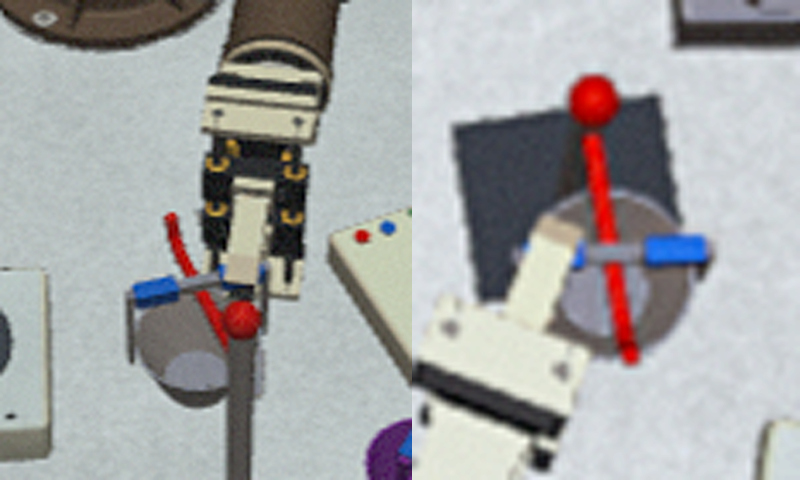

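The picture shows the bar lying across the rod at the middle of its bare section (top crop, rod crossing at (610,252) between sleeves ending at 583 and 648), with contact felt at the expected height. Release and withdraw.

```bash
python3 - <<'E'
from cfg import *
s=st(); o=np.array(s['tcp_rot']); z=R.from_rotvec(o).apply([0,0,1]); p=s['eef_pos']
arm.line_to(p+[0,0,.0008],.01); arm.set_gripper(.034); arm.hold(.3); st()
for b in(.045,.04,.035,.03):
    try: arm.line_to(p+[0,0,.0008]-z*b,.03); print('back',b); break
    except arm.Unreachable: pass
st(); arm.hold(.5)
p=np.array(arm.sense()['eef_pos'])
for dp in([0,.10,.0],[-.03,.10,.05],[0,.1,.1],[0,.03,.1]):
    try: arm.line_to(p+dp,.06); print('away',dp); break
    except arm.Unreachable: pass
arm.hold(1.0); st()
d=[cap(arm,'scene','pics/s7.png'),cap(arm,'top','pics/t7.png')]
for q in d:
    h=cv2.cvtColor(q['image'],cv2.COLOR_RGB2HSV); cl=cloud(q); m=(cv2.inRange(h,(105,120,50),(130,255,255))>0)&(np.linalg.norm(cl-hk,axis=2)<.06)
    n,l=cv2.connectedComponents(m.astype(np.uint8)); print([(int((l==i).sum()),np.median(cl[l==i],0).round(4)) for i in range(1,n) if (l==i).sum()>8])
a=cv2.resize(cv2.imread('pics/s7.png')[120:270,150:420],(540,300),interpolation=2); c=cv2.resize(cv2.imread('pics/t7.png')[130:230,260:347],(261,300),interpolation=2)
cv2.imwrite('pics/p7.png',cv2.convertScaleAbs(np.hstack([a,c])[:,:800],alpha=1.7))
E
```

```text
t 31.86 q [-0.49, 0.69, 0.07, 2.48, 2.32, 1.51, -0.03] p [0.6775, -0.0409, 0.2579] F [-2.42, 1.06, 5.24] gap 0.0133 grip 60.0
t 33.03 q [-0.49, 0.69, 0.07, 2.48, 2.32, 1.51, -0.03] p [0.6775, -0.0409, 0.2587] F [-0.36, -0.17, 0.11] gap 0.0342 grip 0.0
back 0.045
t 34.68 q [-0.54, 0.68, 0.0, 2.56, 2.22, 1.58, -0.06] p [0.6359, -0.0241, 0.2609] F [-0.65, -0.0, 0.03] gap 0.034 grip 0.0
away [0, 0.1, 0.0]
t 38.0 q [-0.72, 0.68, -0.08, 2.44, 1.98, 1.56, 0.07] p [0.6358, 0.076, 0.2608] F [0.11, 1.21, 1.14] gap 0.0342 grip 0.0
[(71, array([ 0.6673, -0.035 ,  0.2647])), (72, array([ 0.6688, -0.0929,  0.2638]))]
[(62, array([ 0.6633, -0.0355,  0.2657])), (59, array([ 0.6651, -0.0946,  0.2651]))]
```

View pics/p7.png

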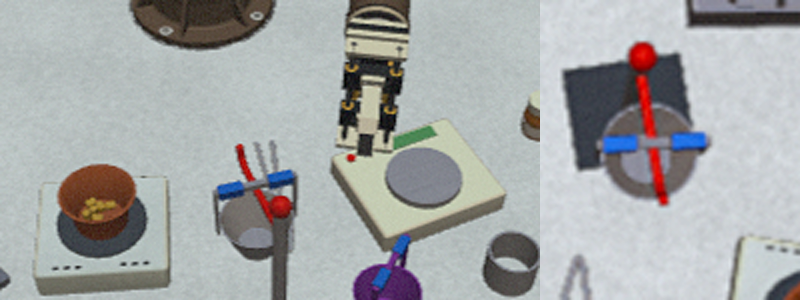

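The cup hangs level and free (both sleeves at z≈0.265, bar middle on the rod), the ingots are in the crucible, and the gripper is clear.

```bash
python3 -c "
from station import arm
print(arm.close_job())"
```

```text
the job is handed in; nothing more can be done
None
```

I poured all seven ingots into the crucible, hung the empty cup level by the middle of its bar on the red hook, and handed the job in at about 38 s; no verdict came back.

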